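# Roll the pump pin home against the stop of the seating gauge

### The job

Roll the loose steel pin along the deck of the seating gauge by pushing its side, without lifting it off the deck, under the sprung brass shoe until it meets the anvil's stop plate, which you must find by feel. Keep pressing the pin home against it for about a second with a push of about 14 N, never pushing the pin with more than 18 N. Then back off and leave the pin squarely against the plate, with the other parts on the bench undisturbed.

Things in the scene. Friction and masses are not known exactly. Their poses are not given: they have to be found in the camera images.
- pin: The loose pump pin: a plain hollow bare-steel cylinder, 50 mm diameter, 100 mm long, about 0.65 kg, lightly oiled, a black bore mark on each end. It lies across the gauge's deck. Origin at its centre (mid-length, on its axis); its y axis runs along the cylinder; x and z turn as it rolls.
- gauge: Seating gauge, fixed: flat steel deck, top 15 mm above the bench, x -165 to 60 mm, 154 mm wide (y). Origin on the bench; x points from the open near end to bridge and anvil (the way to roll), z up. The pin's axis is at x = -12 to 0 mm when home. Side rails 10 mm high, x -165 to -10, inner faces y +-60 mm; lip 5 mm high across the near end, x -161 to -153. Open above for x below -23 mm.
- bridge (a point): Centre of the top of the gauge's grey bridge, 88 mm above the bench, at gauge x = 16 mm. The beam covers gauge x = -5 to 37 mm, y = +-75 mm, underside 78 mm above the bench; its two posts stand at x = -5 to 29 mm, inner faces at y = +-61 mm.
- anvil: Anvil: dark steel block 90 x 14 x 34 mm (y, x, z) on the deck under the bridge; origin at the middle of its near face's lower edge, axes as the gauge's. It carries the stop plate, 90 mm wide, 34 mm high, on a set screw: the plate's near face, which the pin must meet, is jammed anywhere from 9 to 21 mm in front of the block (x = -9 to -21 mm), is not measured and must be felt. It is rigid.
- shoe (a joint): Lift (m) of the brass hold-down shoe, 60 mm wide (y), under the bridge, sprung down. 0 = down: flat sole 47 mm above the deck, gauge x -17 to 12 mm, sloping up 20 degrees from x = -17 to -22. The pin meets it with its axis at about x = -30, lifts it 3 mm and is held by its drag. Pushing in takes about 3 to 10 N, varying with the oil; then, at the stop plate, the push rises at once.
- race: Bystander: steel bearing race (ring), 56 mm outside diameter, 18 mm high, lying beside the gauge. Origin at the centre of its underside.
- bush: Bystander: brass bush (short tube), 40 mm diameter, 35 mm high, standing beside the gauge. Origin at the centre of its underside.
- plunger: Bystander: dark steel pump plunger, 28 mm diameter, 80 mm high, standing upright beside the gauge. Origin at the centre of its underside.
- spanner: Bystander: steel spanner 170 mm long lying flat beyond the gauge. Origin at the middle of its underside; x along it.
- flange: Bystander: blue pump flange, 80 mm diameter, 34 mm high with its hub, lying beside the gauge. Origin at the centre of its underside.
There are look-alikes about, which are no part of the job. What is shaped like the pin but orange is not meant.

How it is judged (in metres and radians):
On the way:
1. the pin is pressed against the stop plate on the anvil with more than 2.5 N for half a second (contact force between pin and anvil above 2.5 N), for 0.5 s.
At the end, for the whole second after the job is handed in: The pin lies at rest on the deck under the shoe, against the stop plate: its centre within 31.3 mm of the centre of the 8 mm thick plate (29 mm when touching it at mid-width, so a gap of up to about 2 mm), and square to the deck within 0.035 rad (horizontal distance between pin and plate_c0 below 0.0313 m and z of pin in the frame of gauge below 0.042 m and angle between the y axis of pin and the y axis of gauge, either way round below 0.035 rad and linear speed of pin below 0.01 m/s).
It fails at once if the robot pushes on the pin with more than 18 N (contact force between any of the fingers, the arm and pin above 18 N).
It fails at once if the pin is lifted more than 6 mm off the deck (z of pin in the frame of gauge above 0.046 m).
It fails at once if a bystander is moved by more than 10 mm (distance of any of race, bush, plunger, spanner, flange from where it was at the start of the episode above 0.01 m).
It also fails if it takes over 72 s, if anything falls off the work surface, if the arm or the gripper's body presses on something with over 40 N, if the wrist force passes 120 N, or if a joint passes its speed limit or range.

### The arm

A 6-joint arm with a two-finger parallel gripper is mounted at the origin on the work surface. World frame = base frame: x ahead of the robot, y to its left, z up, the work surface at z = 0. Lengths are in m, angles in degrees, forces in N, time in s.
With the tool pointing down it reaches from about 0.4 to 0.825 m from the base axis. Payload 7 kg.
Tool frame: the origin (TCP) lies at the very end of the fingers, on their centre line; the grasp point (between the pads) lies 19 mm behind it; z points along the fingers, y is the line along which they close (so a half turn about z gives the same grasp; the last joint's range is limited). The gripper opens to 88 mm and grips with 3 to 60 N. Pads are 19 mm wide; open, the fingers measure 130 mm over their backs; the gripper's body (78 mm by 193 mm) begins 47 mm behind the grasp point.
Start: joints at [-48.295, 20.546, 0.682, 0, -70.136, -16.507], TCP at [0.287, -0.611, 0.227] pointing down, gripper open.
Joint ranges: [-176.03, 176.03], [-82.01, 121.73], [-58.28, 71.71], [-173.87, 95.51], [-174.79, -0.11], [-173.66, 173.66]. Speed limits (degrees/s): [136.94, 136.94, 172.46, 180, 180, 180].

### API

Orientations are given as [roll, pitch, yaw] about the fixed x, y, z axes, in that order (R = Rz(yaw) Ry(pitch) Rx(roll)).
In Python, from plant import get_state, imaging, r, finder gives the robot as it stands.
- The arm moves only by the shell command python3 -m handwheel 'ROWS' [FORCE]. ROWS is JSON, a list of rows, each a list of 5 numbers: the closure, from 0 (fully open) to 1 (shut), then the shift along the world's x, y, z in cm, then the turn about the world's z in degrees. A call has 1 to 8 rows; each row is the pose to reach, as a shift and turn from the pose commanded when the call began; what a row does not reach only later rows make up. A row lasts 1/8 s, in which the tool goes at most 62.5 mm and 10.7 degrees, less where a joint would pass 70% of its speed; a pose out of reach is approached as far as the arm can. A call with a gripper value outside its range is refused whole. The fingers move at their own pace and stop on an object; FORCE is the grip in N (left out, the last holds). Time passes only in rows, so rows that repeat a pose let the fingers close. It gives the time, the measured TCP pose, the force, the opening and the grip force at its end, in the units of the state.
- get_state(): the state, without advancing time (a new reading comes with each control period).
- imaging.capture(name): name is "scene" or "side" or "wrist"; returns (picture, depth): 420x560x3 uint8, red, green, blue; 420x560 float32, m along the optical axis (not along the pixel's ray), 0 where there is no reading.
- imaging.get_calibration(name): a dict with "fx", "fy", "cx", "cy" (pixels), "dist" ([k1, k2, p1, p2, k3] as OpenCV has them; the pictures are not rectified), "rvec" (rotation vector, rad) and "tvec" (3), from world to camera coordinates, as OpenCV has them; the wrist camera has in their place "hand_eye" (4x4, takes a point from camera to tool coordinates, whose origin is the TCP and whose axes are the flange's). Camera axes: x right, y down, z forward; pixel columns grow to the right and rows downward; lengths in m; the calibration is good to about 2 mm. A picture is of the moment at which its call begins: read the wrist's pose just before it. get_calibration takes no time and is no camera call.
- r.close_job(): hands the job in; it is judged then, once.
Trained networks look in the newest picture that a camera, given by its name, has taken for a name from the list of things; names that differ only in an ending like _2 or _b are one class to them, and where a whole thing is asked for, a point or a joint stands for the part that bears it (a point fixed in the world has none). Each returns a list of dicts, best first, with "p" (0 to 1); they miss things now and then, are a little off and sometimes report something else, mostly with a low value. They report only what shows in the picture. A call takes as long as a camera call. They do not tell look-alikes from the thing itself.
- finder.cut_out(camera, query): "region" (420x560 bool, what is visible of it) and "pixel" ([column, row] in pixels, amid what is visible of it).
The state is a dict: "time_s": time; "joints": joint angles; "qd": joint speeds; "joint_torque": joint torques, N m; "tcp_pos": TCP position; "eef_rot": TCP orientation; "contact_force": force on the tool from outside, world axes, zero at the start; "moment": the same for the moment, N m; "gripper_width": finger opening in m; "gripper_force": force on a finger pad.
Only numpy, scipy, OpenCV 4.12 (cv2) and the standard library are available. Lean on these libraries where they do the work, as an engineer would, in place of code of your own. Each camera call takes 0.05 s, during which the arm holds its last target. There are 200 camera calls.

## Working session

There is one attempt and no reset: what is moved stays moved. The work goes in short steps, Python scripts to look and compute and a shell command to move; the robot and the scene stay as the last step left them, time stands still between calls to the robot, and variables do not carry over. Pictures are saved under pics/ and viewed, at most 10 in all, crops included, and the job is handed in when it is done.

```bash
mkdir -p pics; ls; cat > h.py <<'E'
import numpy as np, cv2
from plant import get_state, imaging, r, finder
def world(name,mask,pic,dep):
    c=imaging.get_calibration(name)
    K=np.array([[c['fx'],0,c['cx']],[0,c['fy'],c['cy']],[0,0,1]])
    v,u=np.nonzero(mask&(dep>0)); d=dep[v,u]
    p=cv2.undistortPoints(np.c_[u,v].astype(float)[:,None],K,np.array(c['dist']))[:,0]
    P=np.c_[p*d[:,None],d]
    R=cv2.Rodrigues(np.array(c['rvec']))[0]
    return (P-np.array(c['tvec']).ravel())@R, np.c_[u,v]
E
python3 - <<'E'
from h import *
for n in ("scene","side"):
    pic,dep=imaging.capture(n); cv2.imwrite(f"pics/{n}.png",pic[:,:,::-1]); np.savez(f"{n}.npz",pic=pic,dep=dep)
    for q in ("pin","gauge","anvil","shoe","race","bush","plunger","spanner","flange"):
        for o in finder.cut_out(n,q)[:3]:
            if o['p']<.3: continue
            P,_=world(n,o['region'],pic,dep)
            if len(P)<5: continue
            print(n,q,round(o['p'],2),np.round(o['pixel']),len(P),np.round(np.median(P,0),3),np.round(np.percentile(P,2,0),3),np.round(np.percentile(P,98,0),3))
print(get_state()['time_s'])
E
```

```text
pics
scene pin 0.77 [187. 180.] 1256 [0.369 0.001 0.045] [ 0.328 -0.038  0.018] [0.408 0.045 0.052]
scene pin 0.73 [340. 138.] 1107 [0.543 0.267 0.045] [0.502 0.231 0.006] [0.576 0.327 0.052]
scene pin 0.62 [313. 228.] 202 [0.636 0.051 0.072] [0.63  0.025 0.066] [0.643 0.083 0.074]
scene gauge 0.64 [306. 238.] 7730 [0.636 0.035 0.018] [ 0.492 -0.024  0.004] [0.707 0.126 0.09 ]
scene anvil 0.73 [347. 252.] 536 [0.693 0.052 0.048] [0.683 0.012 0.02 ] [0.705 0.098 0.052]
scene shoe 0.73 [315. 225.] 205 [0.636 0.053 0.072] [0.629 0.026 0.066] [0.642 0.083 0.074]
scene bush 0.74 [369. 203.] 402 [0.681 0.178 0.027] [0.664 0.162 0.001] [0.699 0.197 0.037]
scene plunger 0.79 [313. 169.] 425 [0.551 0.168 0.05 ] [ 0.534  0.162 -0.   ] [0.56  0.219 0.082]
scene spanner 0.82 [370. 272.] 899 [0.748 0.065 0.007] [ 0.72  -0.015  0.002] [0.771 0.144 0.011]
scene flange 0.81 [306. 329.] 1711 [ 0.722 -0.096  0.013] [ 0.684 -0.128  0.   ] [ 0.755 -0.053  0.037]
side pin 0.86 [383. 244.] 1098 [0.356 0.023 0.043] [ 0.309 -0.025  0.008] [0.402 0.057 0.051]
side pin 0.83 [289. 226.] 930 [0.554 0.071 0.06 ] [0.534 0.004 0.021] [0.579 0.102 0.066]
side pin 0.81 [259. 322.] 1550 [0.527 0.297 0.045] [0.493 0.239 0.005] [0.568 0.336 0.051]
side gauge 0.84 [265. 235.] 4847 [0.621 0.079 0.017] [ 0.483 -0.012  0.002] [0.694 0.133 0.09 ]
side shoe 0.53 [260. 210.] 180 [0.632 0.062 0.072] [0.624 0.03  0.066] [0.642 0.086 0.074]
side race 0.74 [297. 195.] 265 [ 0.599 -0.086  0.016] [ 0.574 -0.114  0.001] [ 0.623 -0.064  0.02 ]
side bush 0.9 [218. 259.] 396 [0.673 0.187 0.025] [ 0.656  0.149 -0.001] [0.694 0.204 0.036]
side plunger 0.87 [274. 268.] 344 [0.538 0.184 0.051] [0.529 0.167 0.007] [0.551 0.19  0.082]
side spanner 0.56 [214. 225.] 490 [0.741 0.081 0.007] [ 0.714 -0.012 -0.001] [0.765 0.147 0.01 ]
side flange 0.69 [252. 177.] 341 [ 0.719 -0.087  0.022] [ 0.662 -0.142  0.   ] [ 0.753 -0.013  0.089]
1.0
```

View pics/scene.png

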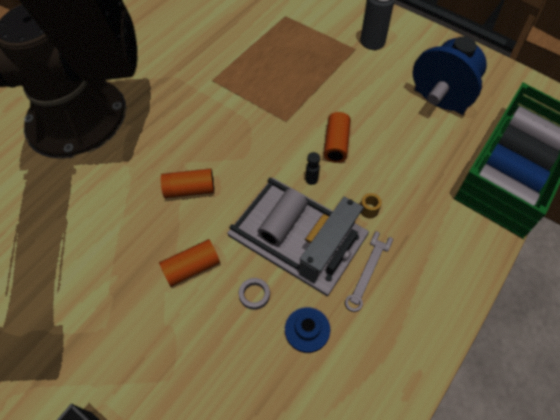

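View pics/side.png

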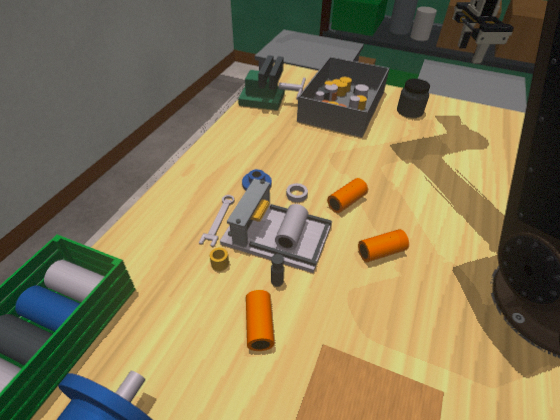

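The scene image shows the grey steel pin on the gauge deck at (284,216), and at (290,226) in the side view. The orange cylinders at scene (187,182), (190,262) and (338,137) are look-alikes. Only the grey one is bare steel and lies on the deck. The bridge is at about (330,238), with the brass shoe under it at (316,230).

```bash
python3 - <<'E'
from h import *
tops=[];decks=[];pins=[]
for n in ("scene","side"):
    f=np.load(n+".npz");pic,dep=f['pic'],f['dep']
    P,uv=world(n,np.ones(dep.shape,bool),pic,dep)
    box=(P[:,0]>.44)&(P[:,0]<.76)&(P[:,1]>-.08)&(P[:,1]<.16)
    P=P[box]
    t=P[(P[:,2]>.083)&(P[:,2]<.094)]; t=t[np.linalg.norm(t[:,:2]-np.median(t[:,:2],0),axis=1)<.09]
    c,s,a=cv2.minAreaRect((t[:,:2]*1000).astype(np.float32)); print(n,'bridge top',np.round(c,1),np.round(s,1),round(a,1),len(t),np.median(t[:,2]))
    d=P[(P[:,2]>.012)&(P[:,2]<.018)]
    c,s,a=cv2.minAreaRect((d[:,:2]*1000).astype(np.float32)); print('deck',np.round(c,1),np.round(s,1),round(a,1),len(d))
    # pin: within 40..66mm height and left of bridge
    q=P[(P[:,2]>.035)&(P[:,2]<.069)&(P[:,0]<.60)&(P[:,1]<.14)]
    c,s,a=cv2.minAreaRect((q[:,:2]*1000).astype(np.float32)); print('pin',np.round(c,1),np.round(s,1),round(a,1),len(q))
    top=q[q[:,2]>np.percentile(q[:,2],99)-.0025]; m=np.median(top[:,:2],0); vx=cv2.fitLine((top[:,:2]*1000).astype(np.float32),cv2.DIST_HUBER,0,.01,.01).ravel()
    print('ridge',np.percentile(q[:,2],99),np.round(vx,3),np.degrees(np.arctan2(vx[1],vx[0])),len(top), np.round([top[:,:2].min(0),top[:,:2].max(0)],3))
f=np.load("scene.npz");cv2.imwrite("pics/crop.png",cv2.resize(f['pic'][160:310,210:410,::-1],None,fx=4,fy=4,interpolation=cv2.INTER_CUBIC))
E
```

```text
scene bridge top [666.1  56. ] [ 41.6 151.2] 2.7 1805 0.08820690516895344
deck [622.2  23.4] [270.2 216.3] 2.5 3692
pin [549.1   4.8] [206.   83.3] 70.2 1485
ridge 0.06760712177581049 [ 1.0000e-01 -9.9500e-01  5.6392e+02  4.8856e+01] -84.2489 176 [[0.549 0.001]
 [0.577 0.099]]
side bridge top [661.8  57.5] [ 42.8 150.9] 2.6 918 0.08814101932930588
deck [610.7  29.3] [280.7 218. ] 0.1 2341
pin [541.6   6.3] [208.2  83.6] 70.4 974
ridge 0.06666374074616865 [ 8.2000e-02 -9.9700e-01  5.5819e+02  5.5562e+01] -85.28697 161 [[0.546 0.003]
 [0.573 0.101]]
```

View pics/crop.png

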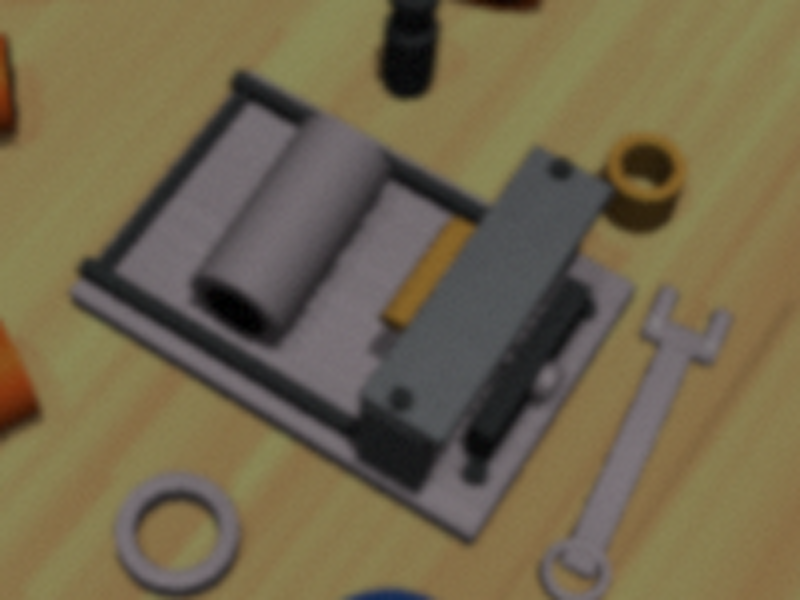

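The crop confirms it: the bare steel pin is at crop (290,220), with its bore mark at (240,305), lying across the deck. It is not orange, so this is the right one. Next I check the tool yaw.

```bash
python3 - <<'E'
from h import *
s=get_state()
for k in ('time_s','tcp_pos','eef_rot','contact_force','gripper_width'): print(k,s[k])
a=np.radians(2.65);R=np.array([[np.cos(a),-np.sin(a)],[np.sin(a),np.cos(a)]])
O=np.array([.664,.0567])-R@[.016,0]; print('O',O,'pin in gauge',R.T@(np.array([.561,.052])-O),'start pt',O+R@[-.137,0])
E
```

```text
time_s 1.0
tcp_pos [ 0.28734521 -0.61076303  0.2265732 ]
eef_rot [-1.79998281e+02 -1.42480404e-03 -1.54800027e+02]
contact_force [ 0.17758462 -0.24799339  0.10652684]
gripper_width 0.08745453807889493
O [0.64801711 0.05596024] pin in gauge [-8.71071553e-02  6.72040806e-05] start pt [0.51116362 0.04962609]
```

```bash
python3 -m handwheel '[[0.36,5,15,0,-5],[0.36,10,30,0,-10],[0.36,15,45,0,-15],[0.36,20,60,0,-20],[0.36,22.4,66,0,-22.5],[0.36,22.4,66,0,-22.5],[0.36,22.4,66,0,-22.5],[0.36,22.4,66,0,-22.5]]'; python3 - <<'E'
from h import *
s=get_state(); print(s['tcp_pos'],s['eef_rot'],s['gripper_width'],s['contact_force'])
E
```

```text
time_s: 2.0
tcp_pos: [0.4479, -0.1351, 0.2271]
eef_rot: [-180.0, 0.1, -177.3]
contact_force: [1.5, -0.5, 0.1]
gripper_width: 0.056
gripper_force: 0.0
[ 0.44792769 -0.13509921  0.22712869] [-1.79998049e+02  8.25725265e-02 -1.77290619e+02] 0.05599651492701461 [ 1.45228129 -0.52649456  0.12031728]
```

```bash
python3 -m handwheel '[[0.36,2,5,0,0],[0.36,4,10,0,0],[0.36,6,15,0,0],[0.36,6.3,18.5,0,0],[0.36,6.3,18.5,0,0],[0.36,6.3,18.5,0,0]]'; cat >> h.py <<'E'
from scipy.spatial.transform import Rotation as Ro
def wcloud():
    s=get_state(); pic,dep=imaging.capture("wrist"); c=imaging.get_calibration("wrist")
    K=np.array([[c['fx'],0,c['cx']],[0,c['fy'],c['cy']],[0,0,1]])
    v,u=np.nonzero(dep>0); d=dep[v,u]
    p=cv2.undistortPoints(np.c_[u,v].astype(float)[:,None],K,np.array(c['dist']))[:,0]
    H=np.array(c['hand_eye']); P=np.c_[p*d[:,None],d]@H[:3,:3].T+H[:3,3]
    return Ro.from_euler('xyz',s['eef_rot'],degrees=True).apply(P)+s['tcp_pos'],np.c_[u,v],pic,s
E
python3 - <<'E'
from h import *
P,uv,pic,s=wcloud(); cv2.imwrite("pics/w1.png",pic[:,:,::-1]); np.savez("w1.npz",P=P,uv=uv)
print(s['tcp_pos'],s['eef_rot'],s['contact_force'])
rect=lambda Q:[np.round(x,1) for x in cv2.minAreaRect((Q[:,:2]*1000).astype(np.float32))]
near=(P[:,0]>.44)&(P[:,0]<.76)&(P[:,1]>-.04)&(P[:,1]<.15); P=P[near]
t=P[(P[:,2]>.083)&(P[:,2]<.094)&(P[:,0]>.6)]; print('bridge',len(t), rect(t) if len(t) else 0)
q=P[(P[:,2]>.042)&(P[:,2]<.069)&(P[:,0]<.6)&(P[:,0]>.53)]; print('pin',len(q),rect(q),np.percentile(q[:,2],99))
top=q[q[:,2]>np.percentile(q[:,2],99)-.003]; print(len(top),rect(top))
d=P[(P[:,2]>.012)&(P[:,2]<.018)];print('deck z',np.median(d[:,2]))
E
```

```text
time_s: 2.75
tcp_pos: [0.5103, 0.0478, 0.2266]
eef_rot: [-180.0, -0.0, -177.3]
contact_force: [0.1, -0.9, 0.4]
gripper_width: 0.0563
gripper_force: 0.0
[0.51029687 0.04784319 0.22656058] [-1.79996512e+02 -7.37740315e-03 -1.77266707e+02] [ 0.13186508 -0.86543751  0.38418777]
bridge 662 [array([644.5,  54.6]), array([  4.2, 145. ]), np.float64(2.9)]
pin 4037 [array([560.5,  50.1]), array([ 48.2, 100.4]), np.float64(4.9)] 0.06506370999479849
1627 [array([560.,  50.]), array([26.5, 99.9]), np.float64(4.7)]
deck z 0.014151623340249109
```

View pics/w1.png

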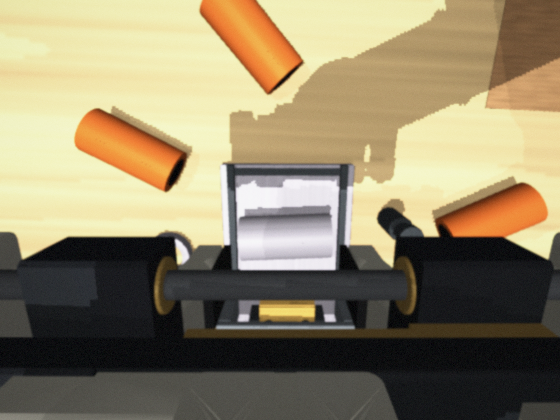

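The wrist view shows the steel pin at (285,237), with the shoe at (287,312) and the bridge hidden by the gripper. The cloud puts the pin at (0.560, 0.050), measures it at 48 × 100 mm with its top at 65 mm, and its skew is about 2° relative to the gauge. I go down behind it.

```bash
python3 -m handwheel '[[0.36,-0.2,0.1,-5,0],[0.36,-0.2,0.1,-10,0],[0.36,-0.2,0.1,-14,0],[0.36,-0.2,0.1,-17,0],[0.36,-0.2,0.1,-18.5,0],[0.36,-0.2,0.1,-19.4,0],[0.36,-0.2,0.1,-19.4,0],[0.36,-0.2,0.1,-19.4,0]]'
```

```text
time_s: 3.8
tcp_pos: [0.5092, 0.0492, 0.0335]
eef_rot: [180.0, 0.1, -177.3]
contact_force: [0.3, 0.9, 0.1]
gripper_width: 0.0559
gripper_force: 0.0
```

```bash
python3 -m handwheel '[[0.36,0.3,0.015,0,0],[0.36,0.6,0.03,0,0],[0.36,0.9,0.045,0,0],[0.36,1.1,0.055,0,0],[0.36,1.3,0.065,0,0],[0.36,1.5,0.075,0,0],[0.36,1.7,0.085,0,0],[0.36,1.9,0.095,0,0]]'; python3 -m handwheel '[[0.36,0.2,0.01,0,0],[0.36,0.4,0.02,0,0],[0.36,0.6,0.03,0,0],[0.36,0.8,0.04,0,0],[0.36,1.0,0.05,0,0],[0.36,1.2,0.06,0,0],[0.36,1.4,0.07,0,0],[0.36,1.6,0.08,0,0]]'
```

```text
time_s: 4.8
tcp_pos: [0.5276, 0.0499, 0.0325]
eef_rot: [-180.0, -0.0, -177.3]
contact_force: [-0.6, -0.7, -0.5]
gripper_width: 0.0559
gripper_force: 0.1
time_s: 5.8
tcp_pos: [0.5436, 0.0507, 0.0325]
eef_rot: [-180.0, -0.0, -177.3]
contact_force: [-0.4, -0.8, 0.2]
gripper_width: 0.0563
gripper_force: 0.1
```

```bash
cat > m.py <<'E'
from h import *
P,uv,pic,s=wcloud()
q=P[(P[:,2]>.055)&(P[:,2]<.068)&(P[:,0]<.64)&(P[:,0]>s['tcp_pos'][0]+.015)&(P[:,1]>-.02)&(P[:,1]<.12)]
rect=cv2.minAreaRect((q[:,:2]*1000).astype(np.float32))
print(len(q),[np.round(x,1) for x in rect],np.round(q.min(0),3),np.round(q.max(0),3),'tcp',s['tcp_pos'],s['contact_force'])
cv2.imwrite("pics/w2.png",pic[:,:,::-1])
E
python3 m.py
```

```text
1377 [array([563.9,  51.4]), array([ 6.3, 64.8]), np.float64(4.1)] [0.559 0.019 0.055] [0.568 0.084 0.06 ] tcp [0.54358481 0.05066105 0.03252647] [-0.38972926 -0.82046695  0.18917528]
```

View pics/w2.png

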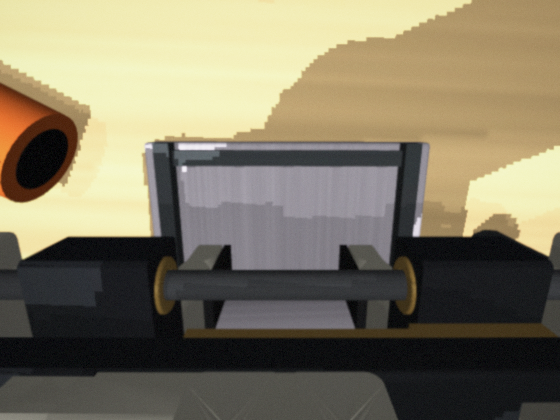

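The wrist view now shows the empty rear deck, with the pin's back surface at (285,315) between the fingers, so the pin is in contact. I roll on towards the shoe.

```bash
python3 -m handwheel '[[0.36,0.2,0.01,0,0],[0.36,0.4,0.02,0,0],[0.36,0.6,0.03,0,0],[0.36,0.8,0.04,0,0],[0.36,1.0,0.05,0,0],[0.36,1.2,0.06,0,0],[0.36,1.4,0.07,0,0],[0.36,1.6,0.08,0,0]]'; python3 -m handwheel '[[0.36,0.2,0.01,0,0],[0.36,0.4,0.02,0,0],[0.36,0.6,0.03,0,0],[0.36,0.8,0.04,0,0],[0.36,1.0,0.05,0,0],[0.36,1.2,0.06,0,0],[0.36,1.3,0.065,0,0],[0.36,1.4,0.07,0,0]]'
python3 - <<'E'
from h import *
pic,dep=imaging.capture("scene"); P,_=world("scene",np.ones(dep.shape,bool),pic,dep)
cv2.imwrite("pics/s2.png",cv2.resize(pic[160:310,210:410,::-1],None,fx=4,fy=4,interpolation=cv2.INTER_CUBIC))
E
```

```text
time_s: 6.85
tcp_pos: [0.5596, 0.0515, 0.0326]
eef_rot: [180.0, 0.0, -177.3]
contact_force: [-0.8, 0.2, 0.5]
gripper_width: 0.0564
gripper_force: 0.1
time_s: 7.85
tcp_pos: [0.5735, 0.0521, 0.0325]
eef_rot: [-180.0, -0.0, -177.3]
contact_force: [-0.2, 0.4, 1.3]
gripper_width: 0.0562
gripper_force: 0.1
```

View pics/s2.png

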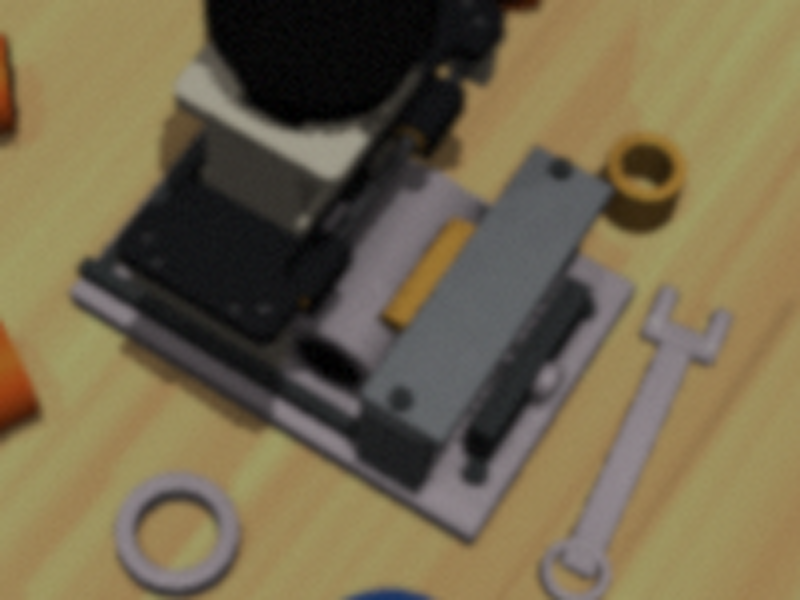

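The crop shows the pin at (375,260), right in front of the brass shoe at (430,275), parallel to it and clear of the rails. From here I feel forward in small steps.

```bash
python3 -m handwheel '[[0.36,0.06,0.003,0,0],[0.36,0.12,0.006,0,0],[0.36,0.18,0.009,0,0],[0.36,0.24,0.012,0,0],[0.36,0.3,0.015,0,0],[0.36,0.36,0.018,0,0],[0.36,0.42,0.021,0,0],[0.36,0.48,0.024,0,0]]'; python3 -m handwheel '[[0.36,0.05,0.0025,0,0],[0.36,0.1,0.005,0,0],[0.36,0.15,0.0075,0,0],[0.36,0.2,0.01,0,0]]'
```

```text
time_s: 8.9
tcp_pos: [0.5783, 0.0524, 0.0326]
eef_rot: [-180.0, -0.0, -177.3]
contact_force: [-0.6, 0.3, -0.3]
gripper_width: 0.0564
gripper_force: 0.1
time_s: 9.4
tcp_pos: [0.5799, 0.0524, 0.0325]
eef_rot: [-180.0, -0.0, -177.3]
contact_force: [-2.1, -0.3, 0.6]
gripper_width: 0.0561
gripper_force: 0.9
```

```bash
python3 -m handwheel '[[0.36,0.02,0.001,0,0],[0.36,0.04,0.002,0,0],[0.36,0.06,0.003,0,0]]'; python3 -m handwheel '[[0.36,0.02,0.001,0,0],[0.36,0.04,0.002,0,0],[0.36,0.06,0.003,0,0]]' | grep -E 'tcp|contact'
```

```text
time_s: 9.78
tcp_pos: [0.5808, 0.0526, 0.0325]
eef_rot: [180.0, -0.0, -177.3]
contact_force: [-2.1, 0.9, 1.1]
gripper_width: 0.0562
gripper_force: 1.0
tcp_pos: [0.5814, 0.0526, 0.0325]
contact_force: [-2.1, 0.8, 0.8]
```

```bash
python3 -m handwheel '[[0.36,0.03,0.0015,0,0],[0.36,0.06,0.003,0,0],[0.36,0.1,0.005,0,0]]' | grep -E 'tcp|contact'; python3 -m handwheel '[[0.36,0.03,0.0015,0,0],[0.36,0.06,0.003,0,0],[0.36,0.1,0.005,0,0]]' | grep -E 'tcp|contact'
```

```text
tcp_pos: [0.5824, 0.0526, 0.0325]
contact_force: [-2.8, 0.9, 0.9]
tcp_pos: [0.5827, 0.0525, 0.0324]
contact_force: [-6.4, 1.2, 1.9]
```

```bash
python3 -m handwheel '[[0.36,0.02,0.001,0,0],[0.36,0.04,0.002,0,0],[0.36,0.04,0.002,0,0]]' | grep -E 'tcp|contact'
```

```text
tcp_pos: [0.5828, 0.0524, 0.0323]
contact_force: [-6.1, 0.4, 2.8]
```

```bash
python3 -m handwheel '[[0.36,0.02,0.001,0,0],[0.36,0.04,0.002,0,0],[0.36,0.04,0.002,0,0]]' | grep -E 'tcp|contact'
```

```text
tcp_pos: [0.583, 0.0523, 0.0323]
contact_force: [-6.9, 0.3, 2.9]
```

```bash
python3 -m handwheel '[[0.36,0.03,0.0015,0,0],[0.36,0.05,0.0025,0,0],[0.36,0.05,0.0025,0,0]]' | grep -E 'tcp|contact'
```

```text
tcp_pos: [0.5834, 0.0522, 0.0322]
contact_force: [-7.2, 0.6, 3.0]
```

```bash
python3 -m handwheel '[[0.36,0.03,0.0015,0,0],[0.36,0.05,0.0025,0,0],[0.36,0.05,0.0025,0,0]]' | grep -E 'tcp|contact'
```

```text
tcp_pos: [0.5837, 0.0522, 0.0322]
contact_force: [-7.1, 1.2, 3.9]
```

```bash
python3 -m handwheel '[[0.36,0.03,0.0015,0,0],[0.36,0.05,0.0025,0,0],[0.36,0.05,0.0025,0,0]]' | grep -E 'tcp|contact'
```

```text
tcp_pos: [0.5841, 0.0521, 0.0322]
contact_force: [-7.9, 0.2, 3.8]
```

```bash
python3 -m handwheel '[[0.36,0.03,0.0015,0,0],[0.36,0.06,0.003,0,0],[0.36,0.08,0.004,0,0],[0.36,0.08,0.004,0,0]]' | grep -E 'tcp|contact'
```

```text
tcp_pos: [0.5848, 0.0521, 0.0322]
contact_force: [-7.8, 0.9, 4.2]
```

```bash
python3 -m handwheel '[[0.36,0.03,0.0015,0,0],[0.36,0.06,0.003,0,0],[0.36,0.08,0.004,0,0],[0.36,0.08,0.004,0,0]]' | grep -E 'tcp|contact'
```

```text
tcp_pos: [0.5854, 0.052, 0.0321]
contact_force: [-7.6, -0.2, 3.6]
```

```bash
python3 -m handwheel '[[0.36,0.03,0.0015,0,0],[0.36,0.06,0.003,0,0],[0.36,0.08,0.004,0,0],[0.36,0.08,0.004,0,0]]' | grep -E 'tcp|contact'
```

```text
tcp_pos: [0.5862, 0.0521, 0.0321]
contact_force: [-8.7, -0.2, 4.1]
```

```bash
cat > ok.sh <<'E'
#!/bin/bash
# passes the report on; fails when the push has risen past 10.5 N
awk '/tcp_pos/{print} /contact_force/{print; gsub(/[^0-9.,-]/,""); split($0,a,","); if(a[1]<-10.5) bad=1} END{exit bad}'
E
chmod +x ok.sh
python3 -m handwheel '[[0.36,0.03,0.0015,0,0],[0.36,0.06,0.003,0,0],[0.36,0.1,0.005,0,0],[0.36,0.1,0.005,0,0]]' | ./ok.sh &&
python3 -m handwheel '[[0.36,0.03,0.0015,0,0],[0.36,0.06,0.003,0,0],[0.36,0.1,0.005,0,0],[0.36,0.1,0.005,0,0]]' | ./ok.sh &&
python3 -m handwheel '[[0.36,0.03,0.0015,0,0],[0.36,0.06,0.003,0,0],[0.36,0.1,0.005,0,0],[0.36,0.1,0.005,0,0]]' | ./ok.sh &&
python3 -m handwheel '[[0.36,0.03,0.0015,0,0],[0.36,0.06,0.003,0,0],[0.36,0.1,0.005,0,0],[0.36,0.1,0.005,0,0]]' | ./ok.sh
```

```text
tcp_pos: [0.5872, 0.0521, 0.0321]
contact_force: [-7.9, -0.5, 3.1]
tcp_pos: [0.5882, 0.0521, 0.0321]
contact_force: [-8.0, 0.4, 4.2]
tcp_pos: [0.5892, 0.0522, 0.0321]
contact_force: [-9.0, -1.3, 3.8]
tcp_pos: [0.5903, 0.0523, 0.0321]
contact_force: [-8.0, -0.6, 4.2]
```

```bash

python3 -m handwheel '[[0.36,0.03,0.0015,0,0],[0.36,0.06,0.003,0,0],[0.36,0.1,0.005,0,0],[0.36,0.1,0.005,0,0]]' | ./ok.sh &&
python3 -m handwheel '[[0.36,0.03,0.0015,0,0],[0.36,0.06,0.003,0,0],[0.36,0.1,0.005,0,0],[0.36,0.1,0.005,0,0]]' | ./ok.sh &&
python3 -m handwheel '[[0.36,0.03,0.0015,0,0],[0.36,0.06,0.003,0,0],[0.36,0.1,0.005,0,0],[0.36,0.1,0.005,0,0]]' | ./ok.sh &&
python3 -m handwheel '[[0.36,0.03,0.0015,0,0],[0.36,0.06,0.003,0,0],[0.36,0.1,0.005,0,0],[0.36,0.1,0.005,0,0]]' | ./ok.sh &&
python3 -m handwheel '[[0.36,0.03,0.0015,0,0],[0.36,0.06,0.003,0,0],[0.36,0.1,0.005,0,0],[0.36,0.1,0.005,0,0]]' | ./ok.sh &&
python3 -m handwheel '[[0.36,0.03,0.0015,0,0],[0.36,0.06,0.003,0,0],[0.36,0.1,0.005,0,0],[0.36,0.1,0.005,0,0]]' | ./ok.sh &&
python3 -m handwheel '[[0.36,0.03,0.0015,0,0],[0.36,0.06,0.003,0,0],[0.36,0.1,0.005,0,0],[0.36,0.1,0.005,0,0]]' | ./ok.sh &&
python3 -m handwheel '[[0.36,0.03,0.0015,0,0],[0.36,0.06,0.003,0,0],[0.36,0.1,0.005,0,0],[0.36,0.1,0.005,0,0]]' | ./ok.sh
```

```text
tcp_pos: [0.5913, 0.0523, 0.0321]
contact_force: [-7.6, -0.1, 3.3]
tcp_pos: [0.5925, 0.0524, 0.0322]
contact_force: [-7.5, -1.3, 3.1]
tcp_pos: [0.5937, 0.0525, 0.0322]
contact_force: [-7.2, -0.8, 2.9]
tcp_pos: [0.5948, 0.0526, 0.0322]
contact_force: [-6.2, 0.2, 3.5]
tcp_pos: [0.5959, 0.0527, 0.0323]
contact_force: [-6.5, -1.0, 3.2]
tcp_pos: [0.5969, 0.0527, 0.0323]
contact_force: [-5.6, -0.2, 3.2]
tcp_pos: [0.5979, 0.0528, 0.0323]
contact_force: [-6.4, -0.2, 3.3]
tcp_pos: [0.5989, 0.0529, 0.0323]
contact_force: [-5.6, 0.1, 3.1]
```

```bash

python3 -m handwheel '[[0.36,0.03,0.0015,0,0],[0.36,0.06,0.003,0,0],[0.36,0.1,0.005,0,0],[0.36,0.1,0.005,0,0]]' | ./ok.sh &&
python3 -m handwheel '[[0.36,0.03,0.0015,0,0],[0.36,0.06,0.003,0,0],[0.36,0.1,0.005,0,0],[0.36,0.1,0.005,0,0]]' | ./ok.sh &&
python3 -m handwheel '[[0.36,0.03,0.0015,0,0],[0.36,0.06,0.003,0,0],[0.36,0.1,0.005,0,0],[0.36,0.1,0.005,0,0]]' | ./ok.sh &&
python3 -m handwheel '[[0.36,0.03,0.0015,0,0],[0.36,0.06,0.003,0,0],[0.36,0.1,0.005,0,0],[0.36,0.1,0.005,0,0]]' | ./ok.sh &&
python3 -m handwheel '[[0.36,0.03,0.0015,0,0],[0.36,0.06,0.003,0,0],[0.36,0.1,0.005,0,0],[0.36,0.1,0.005,0,0]]' | ./ok.sh &&
python3 -m handwheel '[[0.36,0.03,0.0015,0,0],[0.36,0.06,0.003,0,0],[0.36,0.1,0.005,0,0],[0.36,0.1,0.005,0,0]]' | ./ok.sh &&
python3 -m handwheel '[[0.36,0.03,0.0015,0,0],[0.36,0.06,0.003,0,0],[0.36,0.1,0.005,0,0],[0.36,0.1,0.005,0,0]]' | ./ok.sh &&
python3 -m handwheel '[[0.36,0.03,0.0015,0,0],[0.36,0.06,0.003,0,0],[0.36,0.1,0.005,0,0],[0.36,0.1,0.005,0,0]]' | ./ok.sh
```

```text
tcp_pos: [0.6, 0.0529, 0.0323]
contact_force: [-6.1, -1.1, 4.0]
tcp_pos: [0.6002, 0.0529, 0.0321]
contact_force: [-8.4, 0.7, 4.3]
tcp_pos: [0.6003, 0.0528, 0.0319]
contact_force: [-11.5, 0.7, 6.1]
```

The push rose at once, with the tool stopped at x = 0.600 m, so this is the stop plate. I press a little more and hold.

```bash

python3 -m handwheel '[[0.36,0.02,0.001,0,0],[0.36,0.02,0.001,0,0],[0.36,0.02,0.001,0,0]]'
```

```text
time_s: 22.15
tcp_pos: [0.6003, 0.0528, 0.0319]
eef_rot: [-179.9, -0.3, -177.4]
contact_force: [-11.4, 0.6, 5.8]
gripper_width: 0.056
gripper_force: 5.7
```

```bash

python3 -m handwheel '[[0.36,0.02,0.001,0,0],[0.36,0.03,0.0015,0,0],[0.36,0.03,0.0015,0,0],[0.36,0.03,0.0015,0,0]]' | ./ok.sh; python3 -m handwheel '[[0.36,0,0,0,0],[0.36,0,0,0,0],[0.36,0,0,0,0],[0.36,0,0,0,0],[0.36,0,0,0,0],[0.36,0,0,0,0],[0.36,0,0,0,0],[0.36,0,0,0,0]]'
```

```text
tcp_pos: [0.6003, 0.0527, 0.0318]
contact_force: [-12.3, 0.8, 5.8]
time_s: 23.65
tcp_pos: [0.6003, 0.0528, 0.0318]
eef_rot: [-179.9, -0.4, -177.4]
contact_force: [-11.7, 1.3, 5.6]
gripper_width: 0.056
gripper_force: 6.1
```

```bash

python3 -m handwheel '[[0.36,0.02,0.001,0,0],[0.36,0.03,0.0015,0,0],[0.36,0.03,0.0015,0,0],[0.36,0.03,0.0015,0,0],[0.36,0.03,0.0015,0,0],[0.36,0.03,0.0015,0,0],[0.36,0.03,0.0015,0,0],[0.36,0.03,0.0015,0,0]]'; python3 -m handwheel '[[0.36,0,0,0,0],[0.36,0,0,0,0],[0.36,0,0,0,0],[0.36,0,0,0,0]]'
```

```text
time_s: 24.65
tcp_pos: [0.6003, 0.0527, 0.0318]
eef_rot: [-179.9, -0.4, -177.4]
contact_force: [-12.7, 1.1, 7.2]
gripper_width: 0.0563
gripper_force: 6.5
time_s: 25.15
tcp_pos: [0.6003, 0.0527, 0.0317]
eef_rot: [-179.9, -0.4, -177.4]
contact_force: [-12.4, 0.6, 5.9]
gripper_width: 0.0562
gripper_force: 6.5
```

The tool has held a total of about 14 N for over a second. I back off straight along the gauge, slowly at first.

```bash

python3 -m handwheel '[[0.36,-0.05,-0.0025,0,0],[0.36,-0.1,-0.005,0,0],[0.36,-0.2,-0.01,0,0],[0.36,-0.3,-0.015,0,0],[0.36,-0.4,-0.02,0,0],[0.36,-0.7,-0.035,0,0],[0.36,-1.1,-0.055,0,0],[0.36,-1.6,-0.08,0,0]]'; python3 -m handwheel '[[0.36,-1,-0.05,0,0],[0.36,-2,-0.1,0,0],[0.36,-3,-0.15,0,0],[0.36,-4,-0.2,0,0],[0.36,-6,-0.3,0,0],[0.36,-7.5,-0.35,0,0],[0.36,-7.5,-0.35,6,0],[0.36,-7.5,-0.35,12,0]]'; python3 -m handwheel '[[0.36,0,0,5,0],[0.36,0,0,9,0],[0.36,0,0,9,0],[0.36,0,0,9,0]]'
python3 - <<'E'
from h import *
out=[]
P,uv,wp,s=wcloud(); print(s['tcp_pos'],s['contact_force'])
for n in ("wrist","scene","side"):
    if n!="wrist":
        pic,dep=imaging.capture(n);P,_=world(n,np.ones(dep.shape,bool),pic,dep)
        P0=P
    q=P[(P[:,2]>.040)&(P[:,2]<.062)&(P[:,0]<.633)&(P[:,0]>.58)&(P[:,1]>-.0)&(P[:,1]<.11)]
    if len(q)>20: print(n,len(q),[np.round(x,1) for x in cv2.minAreaRect((q[:,:2]*1000).astype(np.float32))],np.round(q.min(0),3),np.round(q.max(0),3))
    if n=="scene": out.append(cv2.resize(pic[170:300,220:400],(720,520),interpolation=cv2.INTER_CUBIC)); cv2.imwrite("pics/s3.png",out[0][:,:,::-1])
cv2.imwrite("pics/w3.png",wp[:,:,::-1])
E
```

```text
time_s: 26.15
tcp_pos: [0.5883, 0.0531, 0.0329]
eef_rot: [180.0, 0.1, -177.3]
contact_force: [-0.3, -0.2, 0.1]
gripper_width: 0.0563
gripper_force: 0.0
time_s: 27.15
tcp_pos: [0.512, 0.0492, 0.1537]
eef_rot: [-180.0, -0.1, -177.3]
contact_force: [2.1, 0.8, -0.1]
gripper_width: 0.0562
gripper_force: 0.0
time_s: 27.65
tcp_pos: [0.5123, 0.0494, 0.242]
eef_rot: [180.0, -0.0, -177.3]
contact_force: [-0.5, 0.3, 0.3]
gripper_width: 0.0564
gripper_force: 0.0
[0.51231098 0.04936415 0.24203625] [-0.46468527  0.27856485  0.2613508 ]
scene 254 [array([622.1,  54.9]), array([ 15.2, 102.3]), np.float64(3.4)] [0.613 0.004 0.04 ] [0.633 0.106 0.062]
side 346 [array([621.7,  56. ]), array([ 26. , 101.9]), np.float64(2.1)] [0.607 0.005 0.04 ] [0.633 0.107 0.062]
```

View pics/s3.png

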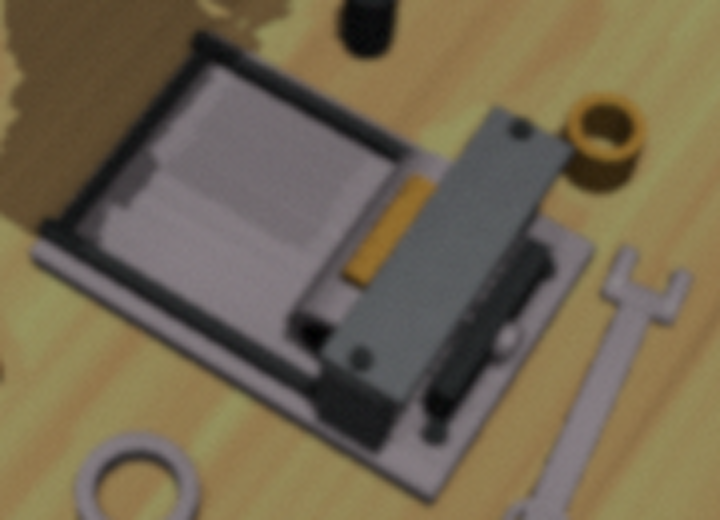

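View pics/w3.png

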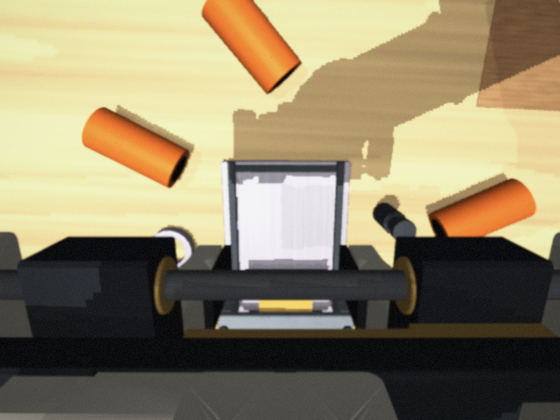

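The scene crop shows the pin at (345,260), under the shoe and parallel to the bridge. The wrist view shows the deck clear and the bystanders in place. The pin's angle is about 2.1–3.4° in the world frame against 2.7° for the gauge, so it is square, and its back edge matches the felt stop. I hand in.

```bash
python3 -c "
from plant import r
print(r.close_job())"
```

```text
the job is handed in; nothing more can be done
None
```

I rolled the pin under the shoe to the stop plate (felt with the tool at x = 0.600 m), pressed it home for over a second at about 13–14 N, backed off leaving it square with the other parts undisturbed as far as the pictures show, and handed in; no verdict came back.

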